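Step a well plate under a pointer and hold it against the sprung stop

TASK

Work the x-y stage by its knob so that the fixed pointer comes to stand over the middle of the plate's far left well, then over the far right well, pausing a good second over each (left, right, near and far as seen from the knob, looking towards the pointer). Then bring the near right well under the pointer: it gets there only when the carrier is pushed away from the knob side against the sprung plunger until it meets its hard stop. Finish while still holding the knob and keeping the carrier pressed against the stop, as the spring drives it back if let go; leave the timer, amber bottle and flask beside the stage undisturbed.

Things in the scene. Friction and masses are not known exactly. Their poses are not given: they have to be found in the camera images.
- knob_grip (a point): centre of the round upright aluminium knob, 26 mm across; its cylindrical grip part reaches 15 mm above and below this point (top 99 mm above the desk). It is fixed to the plate carrier, 97 mm from the plate's centre on the side away from the pointer's post. Axes: x towards the post and plunger, y to the left across the stage, z up. Slides along x and y (friction about 1.2 N each)
- xy_stage: fixed aluminium bed, 290 x 200 mm on short feet. Origin on the desk under the middle of the working area; x from the knob side towards the plunger, stop block and pointer's post, y to the left, z up. The black stop block (70 mm wide, top 50 mm above the desk) has its face at x = 109.5 mm
- saddle (a joint): travel of the saddle, and with it the carrier, plate and knob, along the stage's +x, towards the plunger, in m: 0 nearest the knob side, 0.073 where the saddle first meets the plunger, 0.085 at the hard stop
- carrier (a joint): travel of the carrier (with plate and knob) across the saddle along the stage's +y, in m, from -0.055 to 0.055, 0 in the middle
- plunger (a joint): how far the sprung steel plunger in the stop block is pushed in, m: 0 free (12 mm proud of the block), 0.012 when the saddle is at its hard stop. Its push rises from 2 N at first touch to 6.3 N at the stop, and drives the saddle back when the knob is let go
- knob: the knob itself; origin at its foot on the tongue, 38 mm below knob_grip
- well_far_left (a point): centre of the far left well of the clear lidded 6-well plate (86 mm along the stage's x, 128 mm along y, 19 mm high, fixed in the black carrier; 2 rows of 3 round wells, about 35 mm wide, 39 mm apart), at the lid's level, 63 mm above the desk. Far is towards the pointer's post (stage +x), left is stage +y. Axes as knob_grip
- well_far_right (a point): centre of the far right well, at the lid's level, 78 mm to the right of the far left well
- well_near_right (a point): centre of the near right well, at the lid's level, 39 mm nearer to the knob than the far right well. It comes under the pointer along x exactly at the hard stop
- pointer_tip (a point): lower tip of the fixed steel pointer, just above the plate's lid, centred under a black 14 mm round holder at the free end of a round bar 95 mm above the desk (clamp up to 105 mm) that runs back along stage +x to a post 105 mm away, behind the stop block. Pointer and post do not move; their place across the stage differs from time to time
- timer: white laboratory timer, 36 x 66 x 56 mm, loose, left of the stage; origin under its centre
- amber_bottle: amber reagent bottle, 48 mm across, 98 mm tall, loose, left of the stage; origin under its centre
- flask: flat culture flask, 92 x 52 x 26 mm, loose, left of the stage; origin under its centre

How it is judged (in metres and radians):
On the way, in this order (a step that is already met when the one before it is completed fails the run):
1. the pointer stands over the middle of the far left well (horizontal distance between well_far_left and pointer_tip below 0.007 m), for 0.5 s.
2. then over the middle of the far right well (horizontal distance between well_far_right and pointer_tip below 0.007 m), for 0.5 s.
At the end, for the whole second after the job is handed in: The saddle is within 2 mm of its hard stop with the plunger pushed in more than 9.5 mm, the centre of the near right well is within 7 mm of the pointer's tip seen from above, and the fingers bear on the knob with more than 2 N, all through the last second (value of joint saddle above 0.083 m and value of joint plunger above 0.0095 m and horizontal distance between well_near_right and pointer_tip below 0.007 m and contact force between the fingers and knob above 2 N); the arm keeps its last pose, push and grip.
It fails at once if the timer, amber bottle or flask is moved more than 2 cm (distance of any of timer, amber_bottle, flask from where it was at the start of the episode above 0.02 m).
It also fails if it takes over 42 s, if anything falls off the work surface, if the arm or the gripper's body presses on something with over 40 N, if the wrist force passes 120 N, or if a joint passes its speed limit or range.

ROBOT

A 6-joint arm with a two-finger parallel gripper is mounted at the origin on a cart in front of the work surface, level with it; the furniture and walls round the work are solid. World frame = base frame: x ahead of the robot, y to its left, z up, the work surface at z = 0. Lengths are in m, angles in degrees, forces in N, time in s.
With the tool pointing down it reaches from about 0.35 to 0.875 m from the base axis. Payload 4.2 kg.
Tool frame: the origin (TCP) lies at the very end of the fingers, on their centre line; the grasp point (between the pads) lies 19 mm behind it; z points along the fingers, y is the line along which they close (so a half turn about z gives the same grasp; the last joint's range is limited). The gripper opens to 87 mm and grips with 3 to 60 N. Pads are 19 mm wide; open, the fingers measure 117 mm over their backs; the gripper's body (75 mm by 190 mm) begins 51 mm behind the grasp point.
Start: joints at [-54.167, 22.042, 0.453, 0, -68.411, -14.817], TCP at [0.224, -0.583, 0.223] pointing down, gripper open.
Joint ranges: [-179.83, 179.83], [-69.29, 118.12], [-61.27, 80.66], [-181.25, 117.63], [-171.15, -9.14], [-177.46, 177.46]. Speed limits (degrees/s): [159.86, 159.86, 180, 180, 180, 180].

INTERFACE

Orientations are given as a 3x3 rotation matrix whose columns are the frame's x, y, z axes.
In Python, from station import sense, cams, r gives the robot as it stands. The module is installed in compiled form; this text tells all that it offers.
- The arm moves only by the tool step_arm, never from a script. Its argument "targets" is text: rows parted by semicolons, each of 4 numbers parted by spaces: the shift along the tool's x, y, z in cm, then the turn about the tool's z in degrees. In form: x y z turn; .... A call has 1 to 12 rows; each row shifts and turns the commanded pose from where the row before left it, along the tool's axes as they then stand; what a row does not reach is not made up. A row lasts 1/12 s, in which the tool goes at most 41.7 mm and 7.16 degrees, less where a joint would pass 70% of its speed; a pose out of reach is approached as far as the arm can. A call with a gripper value outside its range is refused whole. "claw" is the finger opening in cm, from 0 to 8.7, set as the call begins (left out, the last holds). The fingers move at their own pace and stop on an object; the grip force is fixed at half the most. Time passes only in rows, so rows that do not move let the fingers close. It gives the time, the measured TCP pose, the force, the opening and the grip force at its end, in the units of the state.
- sense(): the state, without advancing time (a new reading comes with each control period).
- cams.capture(name): name is "side" or "top" or "wrist"; returns a dict with "frame" (420x560x3 uint8, blue, green, red), "vertical_fov" (degrees; the focal length in pixels is half the picture's height over the tangent of half this angle, whatever the lens; pixels are square), "cx", "cy" (the principal point, pixels), "eye" and "rotation" of the camera in the world; the wrist camera has in their place "tool_from_camera" (4x4, takes a point from camera to tool coordinates, whose origin is the TCP and whose axes are the flange's). Camera axes: x right, y down, z forward; pixel columns grow to the right and rows downward; lengths in m; the calibration is good to about 2 mm. A picture is of the moment at which its call begins: read the wrist's pose just before it. There is no depth.
- r.finish_job(): hands the job in; it is judged then, once.
The state is a dict: "time_s": time; "joints": joint angles; "joint_velocities": joint speeds; "effort": joint torques, N m; "tcp_pos": TCP position; "ee_rot": TCP orientation; "wrist_force": force on the tool from outside, world axes, zero at the start; "moment": the same for the moment, N m; "gripper_width": opening from 0.0 (shut) to 1.0 (fully open); "gripper_force": force on a finger pad.
Only numpy, scipy, OpenCV 4.12 (cv2) and the standard library are available. Lean on these libraries where they do the work, as an engineer would, in place of code of your own. Each camera call takes 0.05 s, during which the arm holds its last target. There are 200 camera calls.

## Working session

There is one attempt and no reset: what is moved stays moved. The work goes in short steps, Python scripts to look and compute and a tool call to move; the robot and the scene stay as the last step left them, time stands still between calls to the robot, and variables do not carry over. Pictures are saved under pics/ and viewed, at most 10 in all, crops included, and the job is handed in when it is done.

Besides the shell and the picture viewer there is one more tool, called after "Call:" as name(argument=value, ...) on one line, values as JSON. step_arm: Moves the arm, as the interface text tells. Its arguments: {"type":"object","properties":{"targets":{"type":"string"},"claw":{"type":"number"}},"required":["targets"]}

```bash
mkdir -p pics
cat > h.py <<'E'
import numpy as np,cv2
from station import sense,cams,r
def ray(c,u,v,s=None):
    H=c["frame"].shape[0];f=H/2/np.tan(np.radians(c["vertical_fov"])/2)
    d=np.array([(u-c["cx"])/f,(v-c["cy"])/f,1.])
    if "eye" in c: return np.array(c["eye"]),np.array(c["rotation"])@d
    T=np.array(c["tool_from_camera"]);R=np.array(s["ee_rot"])
    return R@T[:3,3]+s["tcp_pos"],R@T[:3,:3]@d
def onz(c,u,v,z,s=None):
    e,d=ray(c,u,v,s);return e+d*(z-e[2])/d[2]
def cross(a,b):
    (e1,d1),(e2,d2)=a,b
    t=np.linalg.lstsq(np.c_[d1,-d2],e2-e1,rcond=None)[0]
    p,q=e1+t[0]*d1,e2+t[1]*d2;return (p+q)/2,np.linalg.norm(p-q)
E
python3 - <<'E'
from h import *
s=sense();print(s)
for n in("side","top"):
    c=cams.capture(n);cv2.imwrite(f"pics/{n}0.png",c["frame"]);print({k:v for k,v in c.items() if k!="frame"})
E
```

```text
{'time_s': 0.0, 'joints': array([-5.41691634e+01,  2.20906004e+01,  3.79697681e-01, -2.84718450e-02,
       -6.84124294e+01, -1.48194461e+01]), 'joint_velocities': array([ 0.03433576,  0.04625312, -0.06391205, -0.06814372,  0.01903815,
        0.06385205]), 'effort': array([-4.01527166e-05, -3.90666103e+01,  1.87400204e+01,  4.21988279e+00,
        1.08742638e-02, -2.04667986e-04]), 'tcp_pos': array([ 0.22392013, -0.58285754,  0.2214621 ]), 'ee_rot': array([[-9.33574836e-01, -3.58381420e-01, -8.85440624e-04],
       [-3.58382499e-01,  9.33572665e-01,  2.01563542e-03],
       [ 1.04256877e-04,  2.19907293e-03, -9.99997577e-01]]), 'wrist_force': array([-0.32520445,  0.68503233, -0.29951593]), 'moment': array([-0.02908435, -0.01825454, -0.00131529]), 'gripper_force': 0.0, 'gripper_width': 0.9973254024399162}
{'vertical_fov': 48.25465759949691, 'cx': 272.7777821688304, 'cy': 206.18947301987598, 'eye': array([0.33970713, 1.07704518, 0.61943618]), 'rotation': array([[-0.96945284, -0.10054616,  0.22372229],
       [-0.24466782,  0.46070375, -0.85316453],
       [-0.01728728, -0.88184042, -0.47123097]])}
{'vertical_fov': 48.78240736940339, 'cx': 286.711955756345, 'cy': 211.51105458475368, 'eye': array([0.50049025, 0.07670447, 1.30525901]), 'rotation': array([[-0.02098992, -0.99738501,  0.0691561 ],
       [-0.9995333 ,  0.01939889, -0.02359817],
       [ 0.02219491, -0.06961914, -0.99732671]])}
```

View pics/top0.png

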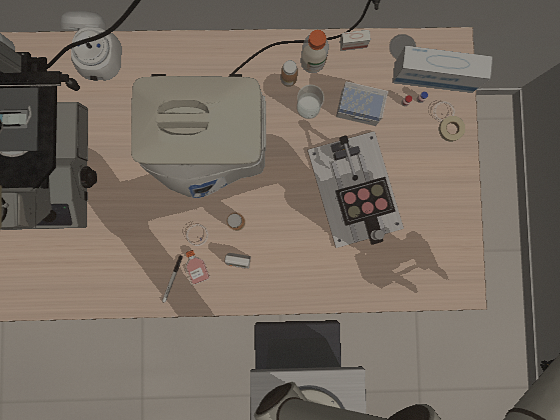

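View pics/side0.png

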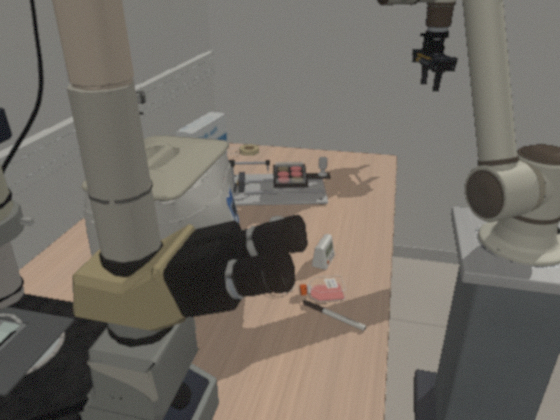

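The top view shows the stage at about (355,190), with the knob near (377,234) and the post near (342,145). The side view shows it small. I'll enlarge the stage.

Run:
```python
from h import *
a=cv2.imread("pics/top0.png")[125:250,300:410]
b=cv2.imread("pics/side0.png")[140:215,220:340]
a=cv2.resize(a,None,fx=4.6,fy=4.6,interpolation=cv2.INTER_CUBIC)
cv2.imwrite("pics/topc.png",a)
```

```text
(no output)
```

View pics/topc.png

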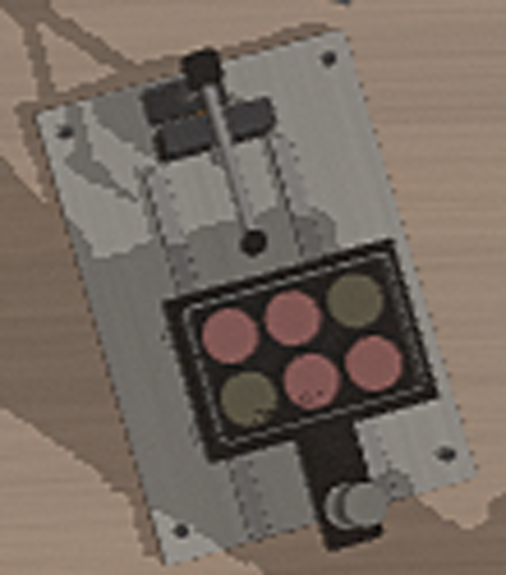

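The crop shows the knob top at about (363,500), the pointer holder at (254,242) and the post clamp at (202,68). The wells run from (230,335) far left to (374,362) near right.

```bash
cat > m.py <<'E'
from h import *
c=cams.capture("top")
P=lambda u,v,z:onz(c,300+(u+.5)/4.6-.5,125+(v+.5)/4.6-.5,z)[:2]
W=np.array([P(*p,.055) for p in[(230,335),(293,318),(355,300),(248,398),(312,381),(374,362)]])
K=P(363,500,.099);T=P(254,242,.100);C=P(202,68,.105)
ex=(W[:3]-W[3:]).mean(0);ey=(W[[0,3]]-W[[2,5]]).mean(0)
print(np.linalg.norm(ex),np.linalg.norm(ey),np.degrees(np.arctan2(ex[1],ex[0])),np.degrees(np.arctan2(-ey[0],ey[1])))
e=P(38,112,.03)-P(165,563,.03);f=P(345,32,.03)-P(475,470,.03)
print([np.degrees(np.arctan2(q[1],q[0])) for q in(e,f,T*0+C-T)],np.linalg.norm(e),np.linalg.norm(C-T))
th=np.arctan2(e[1]+f[1],e[0]+f[0]);R=np.array([[np.cos(th),-np.sin(th)],[np.sin(th),np.cos(th)]])
print("K",K,"tip",T,"wells mean",W.mean(0),"K from W, stage",R.T@(K-W.mean(0)),"tip-W0,W2,W5 stage",R.T@(T-W[0]),R.T@(T-W[2]),R.T@(T-W[5]))
for n,q in dict(timer=(237,260),bottle=(315,50),flask=(355,100)).items(): print(n,onz(c,*q,.03))
E
python3 m.py
```

```text
0.038700391825272594 0.0777615433212552 14.767428345795057 14.65261415425252
[np.float64(14.214888120633187), np.float64(14.49218027567379), np.float64(15.406938204960312)] 0.28294999347435784 0.10392868714537017
K [ 0.52236048 -0.1906888 ] tip [ 0.67102513 -0.13297294] wells mean [ 0.61314589 -0.16732911] K from W, stage [-0.09374247 -0.00012659] tip-W0,W2,W5 stage [ 0.04524272 -0.01998707] [0.04499281 0.05747628] [0.08341344 0.05798668]
timer [0.45868002 0.18526193 0.03      ]
bottle [ 1.04605803 -0.04326916  0.03      ]
flask [ 0.90005812 -0.15249793  0.03      ]
```

Call:
step_arm(targets="0 0 0 6.3; -3 2.4 0 0; -3 2.4 0 0; -3 2.4 0 0; -3 2.4 0 0; -3 2.4 0 0; -3 2.4 0 0; -3 2.4 0 0; -3 2.4 0 0; -3 2.4 0 0; -3 2.4 0 0; -3 2.4 0 0")

```text
time_s: 1.15
tcp_pos: [0.4769, -0.2424, 0.2225]
ee_rot: [[-0.967, -0.254, -0.0], [-0.254, 0.967, 0.0], [0.0, 0.0, -1.0]]
wrist_force: [1.1, -0.7, 0.2]
gripper_width: 0.999
gripper_force: 0.0
```

Run:
```python
from h import *
s=sense();c=cams.capture("wrist");cv2.imwrite("pics/w1.png",c["frame"])
print(s["time_s"],s["tcp_pos"],s["ee_rot"],c["tool_from_camera"],c["vertical_fov"],c["cx"],c["cy"])
np.savez("w1.npz",p=s["tcp_pos"],R=s["ee_rot"],T=c["tool_from_camera"])
```

```text
1.15 [ 0.47687423 -0.24240344  0.222493  ] [[-9.67164309e-01 -2.54151854e-01 -1.87990493e-04]
 [-2.54151884e-01  9.67164307e-01  1.55381616e-04]
 [ 1.42327169e-04  1.98057691e-04 -9.99999970e-01]] [[ 1.34903310e-03 -9.69071276e-01 -2.46777314e-01  6.73531425e-02]
 [ 9.99998760e-01  1.10677670e-03  1.12038629e-03 -3.93152619e-05]
 [-8.12606793e-04 -2.46778520e-01  9.69071567e-01 -1.63508585e-01]
 [ 0.00000000e+00  0.00000000e+00  0.00000000e+00  1.00000000e+00]] 58.70444243462994 279.14863566931297 213.6972717583958
```

View pics/w1.png

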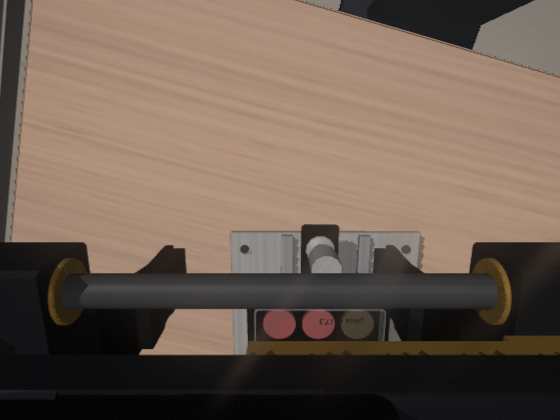

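The wrist view lines up with the stage. The knob top is at about (326,265), partly hidden by a gripper bar, and the near wells are at row 323. I'll move closer and measure again.

Call:
step_arm(targets="-1.5 1.9 0 0; -1.5 1.9 0 0; 0 0 0 0; 0 0 0 0")

```text
time_s: 1.53
tcp_pos: [0.4958, -0.1989, 0.2223]
ee_rot: [[-0.967, -0.256, -0.001], [-0.256, 0.967, 0.0], [0.001, 0.0, -1.0]]
wrist_force: [0.0, -0.2, 0.1]
gripper_width: 1.001
gripper_force: 0.0
```

Run:
```python
from h import *
s=sense();c=cams.capture("wrist");cv2.imwrite("pics/w2.png",c["frame"]);print(s["tcp_pos"])
cv2.imwrite("pics/w2c.png",cv2.resize(c["frame"][130:350,180:380],None,fx=2.7,fy=2.7,interpolation=cv2.INTER_CUBIC))
```

```text
[ 0.49581418 -0.19894561  0.22226597]
```

View pics/w2c.png

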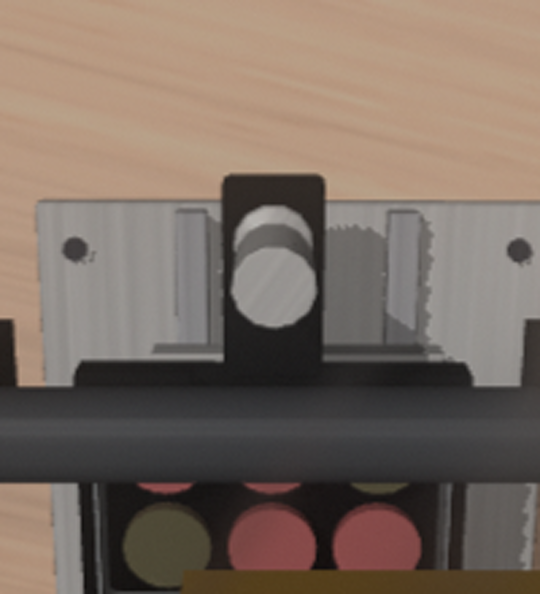

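The knob's top disc is centred at (274,287) in the crop, which is about (281.5,236.2) in the full frame. The far wells are at crop (167,545), (272,545) and (377,545).

Run:
```python
from h import *
s=sense();c=cams.capture("wrist");g=lambda u,v,z:onz(c,180+(u+.5)/2.7-.5,130+(v+.5)/2.7-.5,z,s)
R=s["ee_rot"]
K=g(274,287,.099);print("K",K,"tool cm",(R.T@(K-s["tcp_pos"]))*100, "yaw",np.degrees(np.arctan2(-R[1,0],-R[0,0])))
d=g(377,545,.055)-g(167,545,.055);print("far row dir tool",R.T@d)
W=g(377,545,.055);print("farleft from K, tool",R.T@(W-K))
ed=[g(224,190,.046),g(222,350,.046)];print("tongue edge tool",R.T@(ed[1]-ed[0]))
```

```text
K [ 0.51826608 -0.19161621  0.099     ] tool cm [-2.41847372  0.19414233 12.32895529] yaw 14.766915457506173
far row dir tool [5.27090403e-05 7.72949134e-02 2.04546675e-05]
farleft from K, tool [-0.11349759  0.03848646  0.04393165]
tongue edge tool [-5.87030303e-02 -1.27692828e-03 -4.09528644e-05]
```

Call:
step_arm(targets="-2.4 0.2 0 0; 0 0 3 0; 0 0 3 0; 0 0 3 0; 0 0 3 0; 0 0 2 0; 0 0 1 0; 0 0 0.5 0; 0 0 0 0; 0 0 0 0; 0 0 0 0")

```text
time_s: 2.55
tcp_pos: [0.5195, -0.1922, 0.0691]
ee_rot: [[-0.967, -0.254, 0.003], [-0.254, 0.967, -0.001], [-0.003, -0.001, -1.0]]
wrist_force: [0.0, 0.0, 0.3]
gripper_width: 0.998
gripper_force: 0.0
```

Call:
step_arm(targets="0 0 0 0; 0 0 0 0; 0 0 0 0; 0 0 0 0; 0 0 0 0; 0 0 0 0; 0 0 0 0; 0 0 0 0", claw=2.0)

```text
time_s: 3.22
tcp_pos: [0.5183, -0.1918, 0.0675]
ee_rot: [[-0.967, -0.254, -0.0], [-0.254, 0.967, 0.0], [0.0, 0.0, -1.0]]
wrist_force: [-0.1, -0.2, -0.3]
gripper_width: 0.477
gripper_force: 0.0
```

Call:
step_arm(targets="0 0 0 0; 0 0 0 0; 0 0 0 0; 0 0 0 0; 0 0 0 0; 0 0 0 0; 0 0 0 0; 0 0 0 0", claw=0)

```text
time_s: 3.88
tcp_pos: [0.5183, -0.1918, 0.0675]
ee_rot: [[-0.967, -0.254, -0.0], [-0.254, 0.967, 0.0], [0.0, 0.0, -1.0]]
wrist_force: [-0.5, 0.6, -0.4]
gripper_width: 0.288
gripper_force: 30.0
```

The knob is gripped. Next I'll bring the far left well under the pointer.

Call:
step_arm(targets="-0.4 -0.2 0 0; -0.6 -0.3 0 0; -0.6 -0.3 0 0; -0.6 -0.3 0 0; -0.6 -0.3 0 0; -0.6 -0.3 0 0; -0.6 -0.2 0 0; -0.4 -0.1 0 0; -0.2 0 0 0; 0 0 0 0; 0 0 0 0; 0 0 0 0")

```text
time_s: 4.88
tcp_pos: [0.5686, -0.1996, 0.0676]
ee_rot: [[-0.967, -0.254, 0.002], [-0.254, 0.967, -0.0], [-0.002, -0.001, -1.0]]
wrist_force: [1.0, -1.1, -1.7]
gripper_width: 0.288
gripper_force: 30.0
```

Run:
```python
from h import *
s=sense();print(s["tcp_pos"],s["wrist_force"])
c=cams.capture("top");cv2.imwrite("pics/t2.png",c["frame"])
d=cams.capture("wrist");cv2.imwrite("pics/w3.png",d["frame"])
a=cv2.resize(c["frame"][125:250,300:410],None,fx=4.6,fy=4.6,interpolation=cv2.INTER_CUBIC)
cv2.imwrite("pics/t2c.png",a)
```

```text
[ 0.56861511 -0.19958169  0.06756849] [ 1.03524588 -1.06750218 -1.69326077]
```

View pics/t2c.png

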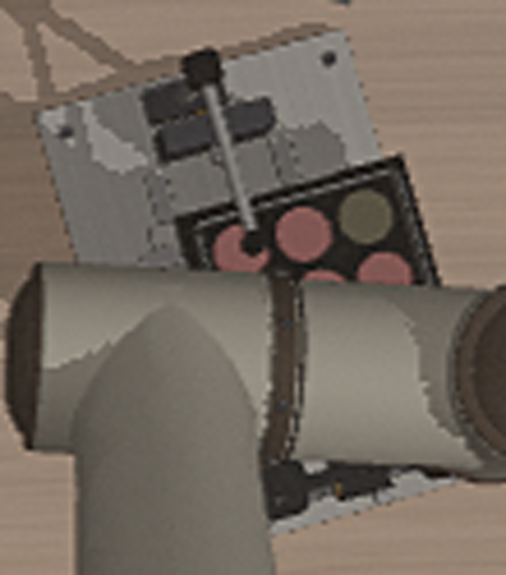

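The pointer holder at (254,242) is over the far left well at about (243,248), with the other far wells at (303,235) and (365,216). The horizontal distance needs the parallax correction.

Run:
```python
from h import *
s=sense();R=s["ee_rot"]
c=cams.capture("top");f=c["frame"]
big=cv2.resize(f[125:250,300:410],None,fx=4.6,fy=4.6,interpolation=cv2.INTER_CUBIC)
P=lambda u,v,z:onz(c,300+(u+.5)/4.6-.5,125+(v+.5)/4.6-.5,z)
b,g,r_=[big[...,i].astype(int) for i in range(3)]
m=((r_-b>25)&(r_-g>25)).astype(np.uint8)
n,l,st,ce=cv2.connectedComponentsWithStats(m)
for i in range(1,n):
    if st[i,4]>500: print("red",st[i],ce[i])
i=np.argmin(abs(ce[:,0]-303)+abs(ce[:,1]-235));W1=P(*ce[i],.055)
for zt in(.095,.105):
    T=P(254,242,zt);d=R.T@(T-W1);print("stage x,y tip-middle far (mm)",-d[0]*1e3,d[1]*1e3,"-> to far left",-d[0]*1e3,d[1]*1e3-39)
```

```text
red [ 276  207   56   55 2354] [302.96261682 234.30458794]
red [ 213  225   56   47 1544] [236.36787565 252.59002591]
red [ 357  253   56   32 1408] [384.82315341 269.78551136]
stage x,y tip-middle far (mm) -0.1697607242804637 37.549078726173555 -> to far left -0.1697607242804637 -1.4509212738264452
stage x,y tip-middle far (mm) -1.086646038149642 39.586947670754185 -> to far left -1.086646038149642 0.586947670754185
```

The error is within about 1.5 mm, so I'll dwell here and then move to the far right well.

Call:
step_arm(targets="0 0 0 0; 0 0 0 0; 0 0 0 0; 0 0 0 0; 0 0 0 0; 0 0 0 0; 0 0 0 0; 0 0 0 0; 0 0 0 0; 0 0 0 0; 0 0 0 0; 0 0 0 0")

```text
time_s: 6.03
tcp_pos: [0.5679, -0.1995, 0.0676]
ee_rot: [[-0.967, -0.254, 0.0], [-0.254, 0.967, -0.0], [-0.0, -0.0, -1.0]]
wrist_force: [0.9, -0.9, -1.8]
gripper_width: 0.286
gripper_force: 30.0
```

Call:
step_arm(targets="0 0.4 0 0; 0 0.8 0 0; 0 1 0 0; 0 1 0 0; 0 1 0 0; 0 1 0 0; 0 1 0 0; 0 0.8 0 0; 0 0.5 0 0; 0 0.3 0 0; 0 0 0 0; 0 0 0 0")

```text
time_s: 7.03
tcp_pos: [0.5478, -0.1236, 0.0675]
ee_rot: [[-0.967, -0.254, -0.001], [-0.254, 0.967, 0.0], [0.001, 0.001, -1.0]]
wrist_force: [0.3, 0.8, -0.2]
gripper_width: 0.288
gripper_force: 30.0
```

Call:
step_arm(targets="0 0 0 0; 0 0 0 0")

```text
time_s: 7.2
tcp_pos: [0.5479, -0.1242, 0.0675]
ee_rot: [[-0.967, -0.254, -0.0], [-0.254, 0.967, 0.0], [0.0, 0.0, -1.0]]
wrist_force: [0.1, 1.6, -0.7]
gripper_width: 0.289
gripper_force: 30.0
```

Run:
```python
from h import *
s=sense();print(s["tcp_pos"],s["wrist_force"],s["gripper_force"])
c=cams.capture("top")
a=cv2.resize(c["frame"][125:250,280:410],None,fx=4.6,fy=4.6,interpolation=cv2.INTER_CUBIC)
cv2.imwrite("pics/t3c.png",a)
```

```text
[ 0.54792952 -0.12415711  0.06750793] [ 0.13864318  1.56533328 -0.6522107 ] 30.00013608019799
```

View pics/t3c.png

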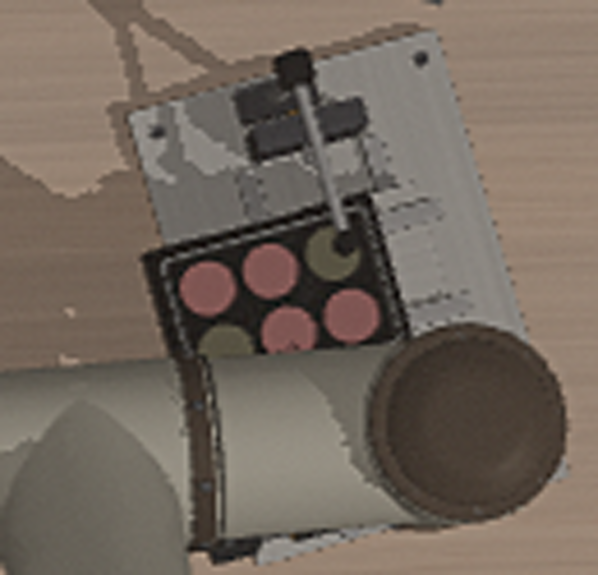

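The holder is at about (346,242) over the far right well at (333,252), with the middle far well at (270,270).

Run:
```python
from h import *
s=sense();R=s["ee_rot"];c=cams.capture("top")
P=lambda u,v,z:onz(c,280+(u+.5)/4.6-.5,125+(v+.5)/4.6-.5,z)
W1=(P(270,270,.055)+ P(208,289,.055))/2
for zt in(.095,.105):
    d=R.T@(P(346,242,zt)-W1);print("tip - far right, stage mm",-d[0]*1e3,d[1]*1e3+39+19.5)
```

```text
tip - far right, stage mm 0.5179905284570436 -0.860142475606132
tip - far right, stage mm -0.412837301314369 1.183497209948655
```

Call:
step_arm(targets="0 0 0 0; 0 0 0 0; 0 0 0 0; 0 0 0 0; 0 0 0 0; 0 0 0 0; 0 0 0 0; 0 0 0 0; 0 0 0 0; 0 0 0 0; 0 0 0 0; 0 0 0 0")

```text
time_s: 8.3
tcp_pos: [0.548, -0.1241, 0.0675]
ee_rot: [[-0.967, -0.254, -0.0], [-0.254, 0.967, -0.0], [0.0, -0.0, -1.0]]
wrist_force: [-0.8, -0.7, -0.5]
gripper_width: 0.293
gripper_force: 30.0
```

The far right well is centred within about 1 mm and has had its dwell. Now I'll push to the hard stop.

Call:
step_arm(targets="-0.4 0 0 0; -0.6 0 0 0; -0.7 0 0 0; -0.7 0 0 0; -0.5 0 0 0; -0.4 0 0 0; -0.3 0 0 0; -0.1 0 0 0; 0 0 0 0; 0 0 0 0; 0 0 0 0; 0 0 0 0")

```text
time_s: 9.3
tcp_pos: [0.5829, -0.1149, 0.0675]
ee_rot: [[-0.967, -0.254, -0.003], [-0.254, 0.967, -0.0], [0.003, 0.0, -1.0]]
wrist_force: [-4.1, -1.6, 2.3]
gripper_width: 0.286
gripper_force: 30.0
```

Call:
step_arm(targets="-0.2 0 0 0; 0 0 0 0; 0 0 0 0; 0 0 0 0; -0.1 0 0 0; 0 0 0 0; 0 0 0 0; 0 0 0 0")

```text
time_s: 9.97
tcp_pos: [0.5849, -0.1143, 0.0675]
ee_rot: [[-0.967, -0.254, -0.005], [-0.254, 0.967, -0.001], [0.005, 0.001, -1.0]]
wrist_force: [-5.6, -1.8, 4.8]
gripper_width: 0.288
gripper_force: 30.0
```

Call:
step_arm(targets="-0.2 0 0 0; 0 0 0 0; 0 0 0 0; 0 0 0 0; 0 0 0 0; 0 0 0 0")

```text
time_s: 10.47
tcp_pos: [0.5853, -0.1142, 0.0674]
ee_rot: [[-0.967, -0.253, -0.008], [-0.253, 0.967, -0.001], [0.008, 0.001, -1.0]]
wrist_force: [-9.4, -2.7, 6.4]
gripper_width: 0.286
gripper_force: 30.0
```

Call:
step_arm(targets="-0.2 0 0 0; 0 0 0 0; 0 0 0 0; 0 0 0 0; 0 0 0 0; 0 0 0 0")

```text
time_s: 10.97
tcp_pos: [0.5854, -0.1141, 0.0673]
ee_rot: [[-0.967, -0.253, -0.012], [-0.253, 0.967, -0.001], [0.012, 0.002, -1.0]]
wrist_force: [-12.4, -2.7, 8.9]
gripper_width: 0.288
gripper_force: 30.0
```

The TCP has stalled and the force is rising, which means the hard stop. A quick check before handing in.

Run:
```python
from h import *
s=sense();print(s["tcp_pos"],s["wrist_force"])
c=cams.capture("top")
a=cv2.resize(c["frame"][125:250,280:410],None,fx=4.6,fy=4.6,interpolation=cv2.INTER_CUBIC)
cv2.imwrite("pics/t4c.png",a)
```

```text
[ 0.58535525 -0.11413416  0.06734029] [-12.38918396  -2.66667978   8.93662441]
```

View pics/t4c.png

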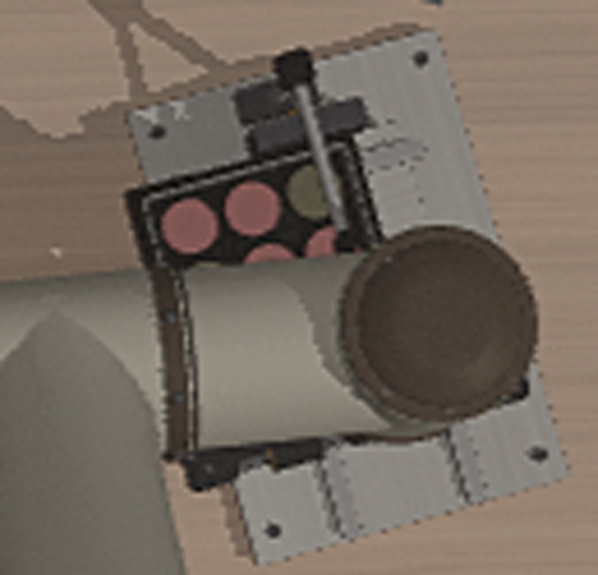

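The far wells have moved from (270,270) to (252,208), about 39 mm. That puts the near right well under the pointer at the stop, so I'm handing in.

```bash
python3 -c "
from station import r
print(r.finish_job())"
```

```text
the job is handed in; nothing more can be done
None
```

I handed the job in at about 11 s with the near right well under the pointer and the carrier still gripped and pressed against the hard stop, after pausing over a second on the far left and then the far right well. My image checks put the first two within about 1.5 mm. The timer, bottle and flask were well away from the arm's path but I did not re-check them, and the hand-in returned no verdict.

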